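# Walk a die block round to the press fence

### The job

The heavy die block on the bed stands end-on to the fence and is too wide to grip: push it round with the fingertips, one corner and then another, until one of its long sides (either one) lies flat against the fence, with its middle opposite the index pin on the fence. Keep it sliding flat on the bed, never lifting it, leave the tin, punch, bottle and tray alone, and back away when it is in place.

Things in the scene. Friction and masses are not known exactly. Their poses are not given: they have to be found in the camera images.
- bed: Fixed flat grey plate, 300 mm (x) by 500 mm (y), 15 mm thick, upper surface 15 mm above the work surface; origin at the centre of its underside. Along its far (+x) edge, on top, runs the fence: an upright steel bar 500 mm long, 25 mm thick, 35 mm tall above the plate.
- fence_mid (a point): Middle of the fence's working face, level with the bed's upper surface. Its x axis points squarely into the fence (away from the block), y along the fence, z up. The index pin, a round steel stub 12 mm thick and 30 mm tall, stands on top of the fence at its middle, 12.5 mm behind this point.
- die: Loose cast aluminium block with a shoe-sole relief on top: 105 mm along its x, 150 mm along its y (long sides parallel to y, both alike), 40 mm tall, edges rounded 2 mm, 1.0 to 1.4 kg; origin at the centre of its underside, z up. Stands on the bed, a short end roughly towards the fence. Pushed square to a side near a corner, it turns about 1 rad per 100 mm of push and also shifts a little.
- tin: Bystander: low round brass tin, 64 mm across, 28 mm tall, loose on the bed near one of its near corners; origin at the centre of its underside.
- punch: Bystander: small steel hand punch standing upright on the bed near the other near corner, foot 32 mm across, stem 18 mm, 70 mm tall; origin at the centre of its underside.
- bottle: Bystander: clear plastic bottle standing on the work surface beside the bed, 64 mm across, 170 mm tall; origin at the centre of its underside.
- tray: Bystander: open two-part tray on the work surface at the other side of the bed, 90 x 120 mm, 30 mm tall; origin at the centre of its underside.
Not all that is in view belongs to the job. Of the things that look like the die, the middle-sized one is meant.

How it is judged:
By the outcome, as a careful person would: the job done as asked, in the order asked, and still so for the second after the job is handed in, with the robot touching nothing.
It also fails if it takes over 64 s, if anything falls off the work surface, if the arm or the gripper's body presses on something with over 40 N, if the wrist force passes 120 N, or if a joint passes its speed limit or range.

### The arm

A 7-joint arm with a two-finger parallel gripper is mounted at the origin on the work surface. World frame = base frame: x ahead of the robot, y to its left, z up, the work surface at z = 0. Lengths are in m, angles in rad, forces in N, time in s.
With the tool pointing down it reaches from about 0.425 to 1.025 m from the base axis. Payload 9.4 kg.
Tool frame: the origin (TCP) lies at the very end of the fingers, on their centre line; the grasp point (between the pads) lies 19 mm behind it; z points along the fingers, y is the direction in which the jaws open and shut (so a half turn about z gives the same grasp; the last joint's range is limited). The gripper opens to 93 mm and grips with 3 to 60 N. Pads are 15 mm wide; open, the fingers measure 128 mm over their backs; the gripper's body (75 mm by 188 mm) begins 65 mm behind the grasp point.
Start: joints at [-1.382, 0.599, -0.003, 1.599, 0.002, 0.943, -0.08], TCP at [0.19, 0.7, 0.219] pointing down, gripper open.
Joint ranges: [-2.57, 2.57], [-0.35, 1.97], [-1.29, 1.29], [0.11, 2.56], [-1.05, 4.19], [0.11, 1.86], [-2.63, 2.63]. Speed limits (rad/s): [2.22, 2.22, 3.01, 3.01, 3.14, 3.14, 3.14].

### API

Orientations are given as a rotation vector (axis times angle).
In Python, from bench import get_state, get_image, workorder gives the robot as it stands.
- The arm moves only by the tool play_rows, never from a script. Its argument "targets" is one flat list of numbers, 7 for each row, row after row: the turn, a rotation vector about the tool's x, y, z in rad, then the shift along the tool's x, y, z in cm, then the finger opening in cm, from 0 to 9.3. In form: [ax, ay, az, tx, ty, tz, claw, ax, ay, az, tx, ty, tz, claw, ...]. A call has exactly 10 rows; each row shifts and turns the commanded pose from where the row before left it, along the tool's axes as they then stand; what a row does not reach is not made up. A row lasts 1/10 s, in which the tool goes at most 50 mm and 8.59 degrees, less where a joint would pass 70% of its speed; a pose out of reach is approached as far as the arm can. A call is refused whole if a number of a shift passes 5 or a number of a turn 0.15, either way. A call with a gripper value outside its range is refused whole. The fingers move at their own pace and stop on an object; "squeeze" is the grip in N (left out, the last holds). Time passes only in rows, so rows that do not move let the fingers close, or fill a call up. It gives the time, the measured TCP pose, the force and the opening at its end, in the units of the state.
- get_state(): the state, without advancing time (a new reading comes with each control period).
- get_image(name): name is "side" or "top" or "wrist"; returns a dict with "image" (480x640x3 uint8, red, green, blue), "intrinsics" (3x3 intrinsics, pixels), "R" (3x3) and "t" (3): a world point X has camera coordinates R X + t; the wrist camera has in their place "hand_eye" (4x4, takes a point from camera to tool coordinates, whose origin is the TCP and whose axes are the flange's). Camera axes: x right, y down, z forward; pixel columns grow to the right and rows downward; lengths in m; the calibration is good to about 2 mm. A picture is of the moment at which its call begins: read the wrist's pose just before it. There is no depth.
- workorder.job_done(): hands the job in, once; it reports no verdict.
The state is a dict: "time": time; "joint_positions": joint angles; "qvel": joint speeds; "tau": joint torques, N m; "ee_pos": TCP position; "tool_rot": TCP orientation; "force": force on the tool from outside, world axes, zero at the start; "ft_torque": the same for the moment, N m; "finger_gap": finger opening in m.
Only numpy, scipy, OpenCV 4.12 (cv2) and the standard library are available. Lean on these libraries where they do the work, as an engineer would, in place of code of your own. Each camera call takes 0.05 s, during which the arm holds its last target. There are 200 camera calls.

## Working session

There is one attempt and no reset: what is moved stays moved. The work goes in short steps, Python scripts to look and compute and a tool call to move; the robot and the scene stay as the last step left them, time stands still between calls to the robot, and variables do not carry over. Pictures are saved under pics/ and viewed, about 8 in all and at most 12, crops included, and the job is handed in when it is done.

Besides the shell and the picture viewer there is one more tool, called after "Emit:" as name(argument=value, ...) on one line, values as JSON. play_rows: Moves the arm, as the interface text tells. Its arguments: {"type":"object","properties":{"targets":{"type":"array"},"squeeze":{"type":"number"}},"required":["targets"]}

```bash
mkdir -p pics; ls; python3 - <<'E'
from bench import get_state,get_image
import cv2,pickle
s=get_state();print({k:s[k] for k in('time','ee_pos','tool_rot','force','finger_gap')})
for n in('top','side'):
    d=get_image(n);cv2.imwrite(f'pics/{n}0.png',d['image'][:,:,::-1]);pickle.dump(d,open(f'{n}0.pkl','wb'))
    print(n,d['intrinsics'],d['R'],d['t'])
E
```

```text
pics
{'time': 0.0, 'ee_pos': array([0.19033191, 0.69907   , 0.21777716]), 'tool_rot': array([-4.16188018e-01, -3.11386176e+00,  2.39596332e-03]), 'force': array([-0.0235209 ,  0.03205717,  0.05391952]), 'finger_gap': 0.09329881296770776}
top [[530.78509784   0.         320.2312329 ]
 [  0.         530.78509784 244.64206   ]
 [  0.           0.           1.        ]] [[ 9.40959068e-04 -9.99977625e-01  6.62304903e-03]
 [-9.85003709e-01 -2.06950790e-03 -1.72520756e-01]
 [ 1.72530602e-01 -6.36139289e-03 -9.84983616e-01]] [0.0217303  0.55549033 1.2753458 ]
side [[439.75205108   0.         314.70017646]
 [  0.         439.75205108 239.33456707]
 [  0.           0.           1.        ]] [[ 9.89821749e-01 -1.42309716e-01  9.22035032e-04]
 [-1.11088635e-01 -7.76683618e-01 -6.20017639e-01]
 [ 8.89506635e-02  6.13604516e-01 -7.84587329e-01]] [-0.5622788   0.08835995  0.94080722]
```

View pics/top0.png

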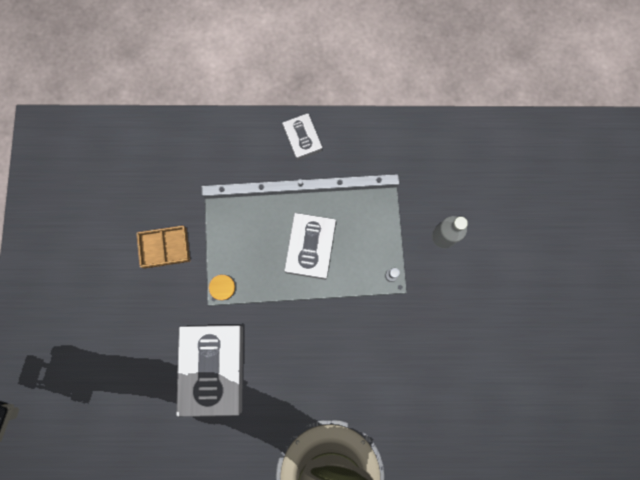

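View pics/side0.png

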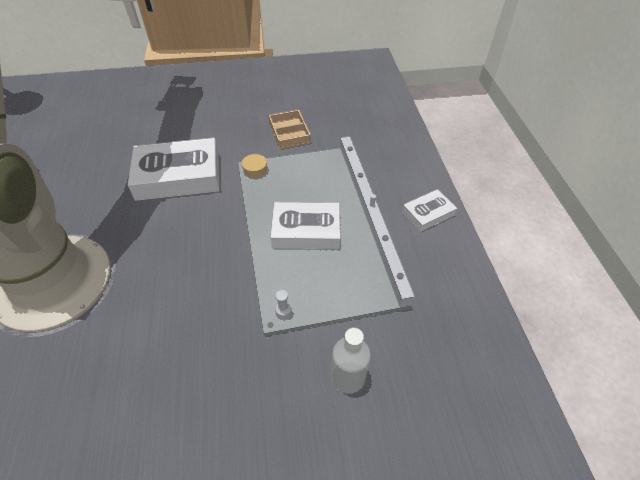

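The die is the white block on the bed, at about (311,246) in the top view. The larger and smaller look-alikes are off the bed at (210,370) and (302,135). The fence runs from (203,190) to (398,181), with the pin near (300,183). The tin is at (222,287), the punch at (393,274), the bottle at (455,230) and the tray at (162,247).

```bash
cat > h.py <<'E'
import numpy as np,cv2
from bench import get_state,get_image
def ray(d,px,z):
    px=np.atleast_2d(px).astype(float);K,R,t=d['intrinsics'],np.array(d['R']),np.array(d['t'])
    v=np.c_[px,np.ones(len(px))]@np.linalg.inv(K).T@R;C=-R.T@t
    return (C+v*((z-C[2])/v[:,2])[:,None])[:,:2]
def proj(d,X):
    c=np.atleast_2d(X)@np.array(d['R']).T+d['t'];p=c@d['intrinsics'].T;return p[:,:2]/p[:,2:]
def die(d,win):
    """top-face rectangle: centre, size(long,short), angle of long axis"""
    g=d['image'].min(2);m=np.zeros(g.shape,np.uint8);x0,x1,y0,y1=win
    m[y0:y1,x0:x1]=(g[y0:y1,x0:x1]>WHITE)*255
    cs=cv2.findContours(m,cv2.RETR_EXTERNAL,cv2.CHAIN_APPROX_NONE)[0]
    c=max(cs,key=cv2.contourArea)[:,0]
    w=ray(d,c,0.055)
    (cx,cy),_,_=r=cv2.minAreaRect((w*1000).astype(np.float32))
    b=cv2.boxPoints(r)/1000;e=b[1]-b[0];f=b[2]-b[1]
    if np.hypot(*e)<np.hypot(*f):e,f=f,e
    a=np.arctan2(e[1],e[0])
    return np.array([cx,cy])/1000,(np.hypot(*e),np.hypot(*f)),(a+np.pi/2)%np.pi-np.pi/2,b
WHITE=175
E
python3 - <<'E'
from h import *
import pickle
d=pickle.load(open('top0.pkl','rb'));I=d['image']
print('C',-d['R'].T@d['t'])
for y in (230,): print(I[y,280:345:4].min(1))
print('col',I[174:215,270],)
c,s,a,b=die(d,(270,350,205,285));print('die',c,s,np.degrees(a));print(b)
S=pickle.load(open('side0.pkl','rb'))
p=I[150:310,190:415];s2=S['image'][130:330,230:450]
cv2.imwrite('pics/crop.png',np.hstack([cv2.resize(p,(450,400),interpolation=cv2.INTER_CUBIC)[:,:,::-1],cv2.resize(s2,(350,318))[:,:,::-1] if 0 else np.zeros((400,1,3),np.uint8)]))
cv2.imwrite('pics/crop2.png',cv2.resize(I[165:205,190:410],(800,145),interpolation=cv2.INTER_CUBIC)[:,:,::-1])
E
```

```text
C [0.32710341 0.03099238 1.35188441]
[139 140 141 231 239 238 222 177 207 217 159 237 239 238 139 139 139]
col [[ 85  86  92]
 [ 83  84  90]
 [ 81  82  88]
 [ 83  84  90]
 [ 85  86  91]
 [ 84  85  90]
 [ 81  82  87]
 [116 119 124]
 [185 188 194]
 [199 203 209]
 [195 198 205]
 [193 196 202]
 [194 199 205]
 [197 202 208]
 [200 204 211]
 [201 205 212]
 [188 193 199]
 [132 135 139]
 [ 83  85  89]
 [ 73  75  78]
 [ 89  92  94]
 [127 133 134]
 [139 146 146]
 [139 147 146]
 [139 146 145]
 [140 147 146]
 [139 147 146]
 [139 146 145]
 [139 147 146]
 [140 147 147]
 [140 147 147]
 [141 148 147]
 [140 147 146]
 [140 147 146]
 [140 147 146]
 [141 148 148]
 [142 148 148]
 [141 148 147]
 [140 147 146]
 [140 147 146]
 [139 146 145]]
die [0.55412646 0.0487559 ] (np.float32(0.14920639), np.float32(0.10542307)) -8.998091
[[ 0.4721972   0.00836111]
 [ 0.6195674  -0.01497501]
 [ 0.6360557   0.08915069]
 [ 0.48868555  0.1124868 ]]
```

View pics/crop2.png

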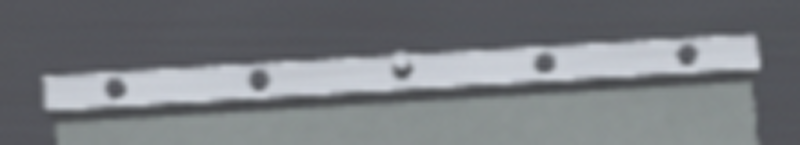

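```bash
python3 - <<'E'
from h import *
import pickle
d=pickle.load(open('top0.pkl','rb'));g=d['image'].mean(2)
T=[];B=[];U=[]
for u in range(212,392):
    if min(abs(u-np.array([221.6,261.5,300.5,340,379])))<6: continue
    r0=int(186+(300-u)*0.045)
    col=g[:,u]
    for v in range(r0,r0+9):
        if col[v]>=140>col[v+1]: T.append((u,v+(col[v]-140)/(col[v]-col[v+1])));break
    for v in range(r0+7,r0+14):
        if col[v]<110<=col[v+1]: B.append((u,v+(110-col[v])/(col[v+1]-col[v])));break
    for v in range(r0-12,r0+2):
        if col[v]<140<=col[v+1]: U.append((u,v+(140-col[v])/(col[v+1]-col[v])));break
for n,P,z in(('top',T,.05),('bot',B,.015),('back',U,.05)):
    w=ray(d,P,z);p=np.polyfit(w[:,1],w[:,0],1);print(n,len(P),p,'x at y=.05',np.polyval(p,.05),np.degrees(np.arctan(p[0])),np.std(w[:,0]-np.polyval(p,w[:,1])))
# ends
for z,row in((.05,None),):
    m=((g>150)*255).astype(np.uint8);m[:165]=0;m[200:]=0;m[:,:195]=0;m[:,405:]=0
    c=max(cv2.findContours(m,0,1)[0],key=cv2.contourArea);w=ray(d,c[:,0],.05)
    r=cv2.minAreaRect((w*1000).astype(np.float32));print('fence rect',r)
h=ray(d,[[190+115*.275,165+88*.276],[190+687*.275,165+54*.276],[190+259*.275,165+79*.276],[190+545*.275,165+62*.276]],.05);print('bolts',h,h[:2].mean(0),h[2:].mean(0))
I=d['image'].astype(int)
m=((I[:,:,0]>150)&(I[:,:,2]<90)).astype(np.uint8);m[:270]=0;m[305:]=0
c=max(cv2.findContours(m,0,1)[0],key=cv2.contourArea);q,r=cv2.minEnclosingCircle(c);print('tin',ray(d,q,.043),r)
print('punch top',ray(d,[394,272],.085),'bottle cap',ray(d,[460,223],.17),'tray',ray(d,[162,247],.03))
S=pickle.load(open('side0.pkl','rb'));print('side punch foot',ray(S,[284,310],.018),'bottle foot',ray(S,[350,378],.02))
cc,s,a,b=die(S,(265,345,195,232));print('die side',cc,s,np.degrees(a))
E
```

```text
top 122 [-0.06501178  0.7021098 ] x at y=.05 0.698859209034986 -3.7196661153391792 0.00046661732141183623
bot 76 [-0.0641774  0.7030466] x at y=.05 0.6998377270421582 -3.6720583578823898 0.00016154727650226453
back 122 [-0.064786    0.72775541] x at y=.05 0.7245161135201386 -3.706784291221171 0.0004310868040201872
fence rect ((711.3878784179688, 73.51799011230469), (26.482065200805664, 498.607177734375), 3.6795613765716553)
bolts [[ 0.69697826  0.27251794]
 [ 0.72281752 -0.12672123]
 [ 0.70377721  0.17240647]
 [ 0.71669838 -0.0272239 ]] [0.70989789 0.07289835] [0.71023779 0.07259129]
tin [[0.44981324 0.26591373]] 12.777032852172852
punch top [[ 0.48262196 -0.15457746]] bottle cap [[ 0.58490899 -0.29540511]] tray [[0.55177183 0.4214193 ]]
side punch foot [[ 0.4844378  -0.15132522]] bottle foot [[ 0.58794908 -0.30670861]]
die side [0.55610992 0.05712058] (np.float32(0.15116598), np.float32(0.08609367)) -8.138123
```

Emit:
play_rows(targets=[0, 0, -0.11, 0, 0, 0, 0, 0, 0, -0.11, 0, 0, 0, 0, 0, 0, -0.11, 0, 0, 0, 0, 0, 0, 0, -3, -3.9, 0, 0, 0, 0, 0, -3, -3.9, 0, 0, 0, 0, 0, -3, -3.9, 0, 0, 0, 0, 0, -3, -3.9, 0, 0, 0, 0, 0, -3, -3.9, 0, 0, 0, 0, 0, -3, -3.9, 0, 0, 0, 0, 0, -3, -3.9, 0, 0])

```text
time: 1.1
ee_pos: [0.4185, 0.4388, 0.2184]
tool_rot: [0.101, -3.14, 0.001]
force: [-0.1, -0.2, -1.2]
finger_gap: 0.0178
```

Emit:
play_rows(targets=[0, 0, 0, -0.4, -4.9, 0, 0, 0, 0, 0, -0.4, -4.9, 0, 0, 0, 0, 0, -0.4, -4.9, 0, 0, 0, 0, 0, -0.4, -4.9, 0, 0, 0, 0, 0, -0.4, -4.9, 0, 0, 0, 0, 0, -0.4, -4.9, 0, 0, 0, 0, 0, -0.4, -4.9, 0, 0, 0, 0, 0, -0.4, -4.9, 0, 0, 0, 0, 0, -0.4, -4.9, 0, 0, 0, 0, 0, 0, 0, 0, 0])

```text
time: 2.1
ee_pos: [0.4818, -0.0041, 0.2186]
tool_rot: [0.086, -3.14, 0.004]
force: [-0.3, -0.2, 0.1]
finger_gap: 0.0003
```

```bash
cat >> h.py <<'E'
F=np.array([.698,.0725]);A=np.radians(3.7);n=np.array([np.cos(A),np.sin(A)]);u=np.array([-n[1],n[0]])
def fr(p): p=np.asarray(p)[...,:2]-F; return np.stack([p@n,p@u],-1).round(4)
def rep():
    from scipy.spatial.transform import Rotation as Ro
    s=get_state();M=Ro.from_rotvec(s['tool_rot']).as_matrix()
    print('t',round(s['time'],2),'tcp s,q',fr(s['ee_pos']),'z',round(s['ee_pos'][2],4),'yaw err deg',round(np.degrees(np.arctan2(M[1,1],M[0,1]))-93.7,2),'tilt z',M[:,2].round(3),'F',np.round(s['force'],1),'gap',round(s['finger_gap'],4))
E
python3 -c "from h import *;rep()"
```

```text
t 2.1 tcp s,q [-0.2207 -0.0625] z 0.2186 yaw err deg -0.56 tilt z [-0.    -0.002 -1.   ] F [-0.3 -0.2  0.1] gap 0.0003
```

Emit:
play_rows(targets=[0, 0, -0.01, -0.3, -4.2, 0, 0, 0, 0, 0, 0, 0, 3, 0, 0, 0, 0, 0, 0, 4, 0, 0, 0, 0, 0, 0, 4, 0, 0, 0, 0, 0, 0, 3, 0, 0, 0, 0, 0, 0, 2.5, 0, 0, 0, 0, 0, 0, 1.5, 0, 0, 0, 0, 0, 0, 0.8, 0, 0, 0, 0, 0, 0, 0, 0, 0, 0, 0, 0, 0, 0, 0])

```text
time: 3.1
ee_pos: [0.4877, -0.0387, 0.0311]
tool_rot: [-0.117, 3.139, 0.0]
force: [0.6, -0.1, -0.2]
finger_gap: 0.0004
```

```bash
python3 -c "from h import *;rep()"
```

```text
t 3.1 tcp s,q [-0.2171 -0.0974] z 0.0311 yaw err deg 0.57 tilt z [ 0.  0. -1.] F [ 0.6 -0.1 -0.2] gap 0.0004
```

Emit:
play_rows(targets=[0, 0, 0, 0, 1.2, 0, 0, 0, 0, 0, 0, 1.2, 0, 0, 0, 0, 0, 0, 0.7, 0, 0, 0, 0, 0, 0, 0.7, 0, 0, 0, 0, 0, 0, 0.7, 0, 0, 0, 0, 0, 0, 0.7, 0, 0, 0, 0, 0, 0, 0.7, 0, 0, 0, 0, 0, 0, 0.7, 0, 0, 0, 0, 0, 0, 0.7, 0, 0, 0, 0, 0, 0, 0.7, 0, 0])

```text
time: 4.1
ee_pos: [0.4804, 0.04, 0.0311]
tool_rot: [0.114, -3.138, 0.003]
force: [-1.7, -7.2, 6.4]
finger_gap: 0.0002
```

```bash
python3 - <<'E'
from h import *
rep();d=get_image('top');cv2.imwrite('pics/t1.png',d['image'][:,:,::-1])
r=die(d,(260,345,195,300));print(fr(r[0]),r[1],np.degrees(r[2])-3.7);print(fr(r[3]))
cv2.imwrite('pics/t1c.png',cv2.resize(d['image'][160:320,190:420,::-1],(690,480)))
E
```

```text
t 4.1 tcp s,q [-0.2193 -0.0184] z 0.0311 yaw err deg 0.47 tilt z [-0.001 -0.002 -1.   ] F [-1.7 -7.2  6.4] gap 0.0002
[-0.2351  0.0197] (np.float32(0.14968075), np.float32(0.021466626)) -82.61716
[[-0.2554  0.0925]
 [-0.2361 -0.0559]
 [-0.2148 -0.0531]
 [-0.2341  0.0953]]
```

View pics/t1c.png

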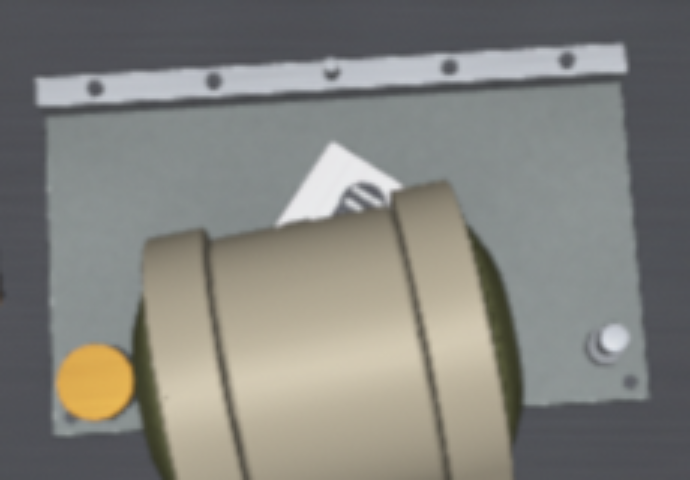

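Emit:
play_rows(targets=[0, 0, 0, 0, -1, 0, 0, 0, 0, 0, 1.2, -0.5, 0, 0, 0, 0, 0, 0, 1.5, 0, 0, 0, 0, 0, -0.2, 0.8, 0, 0, 0, 0, 0, -0.3, 0.6, 0, 0, 0, 0, 0, -0.4, 0.6, 0, 0, 0, 0, 0, -0.5, 0.5, 0, 0, 0, 0, 0, -0.5, 0.4, 0, 0, 0, 0, 0, -0.5, 0.4, 0, 0, 0, 0, 0, -0.5, 0.3, 0, 0])

```text
time: 5.15
ee_pos: [0.4922, 0.0776, 0.0302]
tool_rot: [0.118, -3.133, 0.002]
force: [-8.9, -1.5, 4.4]
finger_gap: 0.0006
```

Emit:
play_rows(targets=[0, 0, 0, 1, -1, 0, 0, 0, 0, 0, 3, -1, -2, 0, 0, 0, 0, 0, 0, -4.5, 0, 0, 0, 0, 0, 0, -5, 0, 0, 0, 0, 0, 0, -5, 0, 0, 0, 0, 0, 0, -5, 0, 0, 0, 0, 0, 0, -4, 0, 0, 0, 0, 4.5, 0, 0, 0, 0, 0, 0, 4.5, 0, 0, 0, 0, 0, 0, 4.5, 0, 0])

```text
invalid input at $.targets: expected a multiple of 7 numbers
```

```bash
python3 - <<'E'
from h import *
rep();d=get_image('top')
r=die(d,(255,350,190,300));print(fr(r[0]),r[1],np.degrees(r[2])-3.7);print(fr(r[3]))
cv2.imwrite('pics/t2c.png',cv2.resize(d['image'][160:320,190:420,::-1],(690,480)))
E
```

```text
t 5.15 tcp s,q [-0.205   0.0183] z 0.0302 yaw err deg 0.61 tilt z [-0.007 -0.002 -1.   ] F [-8.9 -1.5  4.4] gap 0.0006
[-0.101  -0.0049] (np.float32(0.104488425), np.float32(0.10257725)) 37.950115
[[-0.1737  0.0034]
 [-0.1106 -0.0775]
 [-0.0283 -0.0132]
 [-0.0913  0.0676]]
```

View pics/t2c.png

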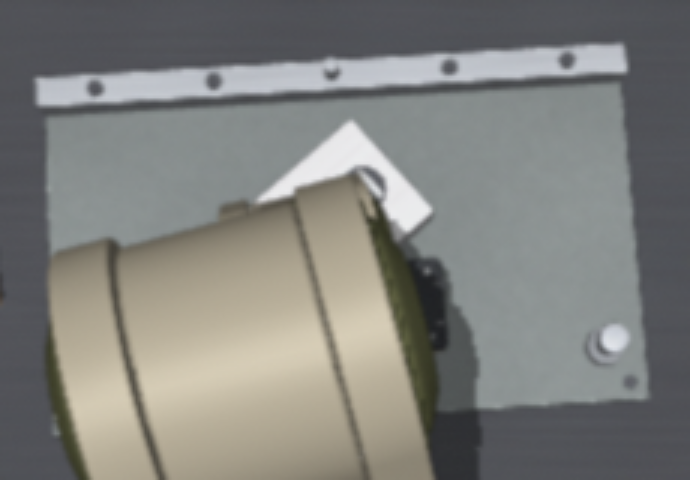

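Emit:
play_rows(targets=[0, 0, 0, 3, 0, 0, 0, 0, 0, 0, 0, 4, 0, 0, 0, 0, 0, 0, 4, 0, 0, 0, 0, 0, 0, 3.3, 0, 0, 0, 0, 0, -3, 0, 0, 0, 0, 0, 0, -3, 0, 0, 0, 0, 0, 0, -3, 0, 0, 0, 0, 0, 0, -0.7, -1, 0, 0, 0, 0, 0, -0.35, -0.5, 0, 0, 0, 0, 0, -0.35, -0.5, 0, 0])

```text
time: 6.2
ee_pos: [0.5615, 0.1775, 0.0306]
tool_rot: [0.119, -3.138, -0.003]
force: [-2.4, 7.2, 1.0]
finger_gap: 0.0004
```

Emit:
play_rows(targets=[0, 0, 0, -0.3, -0.55, 0, 0, 0, 0, 0, -0.3, -0.55, 0, 0, 0, 0, 0, -0.25, -0.55, 0, 0, 0, 0, 0, -0.25, -0.55, 0, 0, 0, 0, 0, -0.2, -0.55, 0, 0, 0, 0, 0, 1, 1.5, 0, 0, 0, 0, 0, 0, 1.5, -4, 0, 0, 0, 0, 0, 4, -3, 0, 0, 0, 0, 0, 4.5, -2, 0, 0, 0, 0, 0, 4.5, -2, 0])

```text
time: 7.2
ee_pos: [0.5546, 0.3091, 0.1418]
tool_rot: [0.115, -3.139, 0.0]
force: [0.9, -0.5, -0.1]
finger_gap: 0.0002
```

```bash
python3 - <<'E'
from h import *
rep();d=get_image('top')
r=die(d,(255,360,192,300));print(fr(r[0]),r[1],np.degrees(r[2])-3.7);print(fr(r[3]))
cv2.imwrite('pics/t3c.png',cv2.resize(d['image'][160:320,190:420,::-1],(690,480)))
E
```

```text
t 7.2 tcp s,q [-0.1278  0.2454] z 0.1418 yaw err deg 0.49 tilt z [-0.001 -0.    -1.   ] F [ 0.9 -0.5 -0.1] gap 0.0002
[-0.1092 -0.0183] (np.float32(0.15045656), np.float32(0.10453295)) -59.54918
[[-0.1924  0.0201]
 [-0.1162 -0.1096]
 [-0.0261 -0.0567]
 [-0.1023  0.073 ]]
```

View pics/t3c.png

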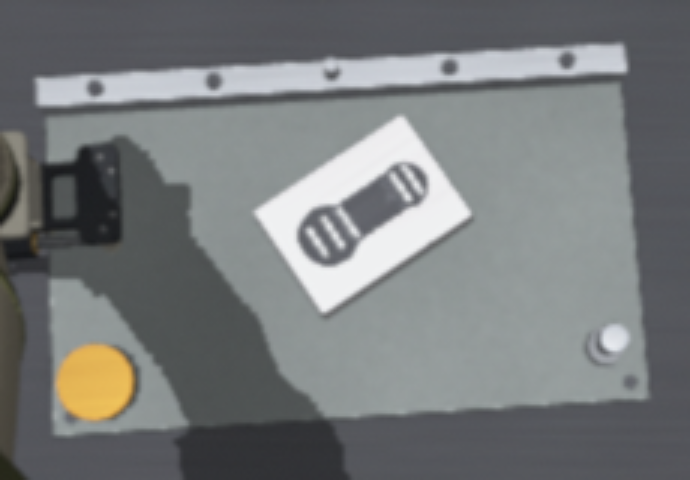

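Emit:
play_rows(targets=[0, 0, 0, 1.45, -4.4, 0, 0, 0, 0, 0, 1.45, -4.4, 0, 0, 0, 0, 0, 1.45, -4.4, 0, 0, 0, 0, 0, 1.45, -4.4, 0, 0, 0, 0, 0, 1.45, -4.4, 0, 0, 0, 0, 0, 1.45, -4.4, 0, 0, 0, 0, 0, 0, 0, 3.5, 0, 0, 0, 0, 0, 0, 3.5, 0, 0, 0, 0, 0, 0, 2.5, 0, 0, 0, 0, 0, 0, 1.6, 0])

```text
time: 8.25
ee_pos: [0.4866, 0.0382, 0.028]
tool_rot: [0.116, -3.137, 0.0]
force: [0.9, 0.9, -0.1]
finger_gap: 0.0005
```

```bash
python3 -c "from h import *;rep()"
```

```text
t 8.25 tcp s,q [-0.2132 -0.0206] z 0.028 yaw err deg 0.53 tilt z [-0.003 -0.    -1.   ] F [ 0.9  0.9 -0.1] gap 0.0005
```

Emit:
play_rows(targets=[0, 0, 0, -0.8, 0.7, 0, 0, 0, 0, 0, -0.8, 0.6, 0, 0, 0, 0, 0, -0.45, 0.3, 0, 0, 0, 0, 0, -0.45, 0.3, 0, 0, 0, 0, 0, -0.45, 0.3, 0, 0, 0, 0, 0, -0.45, 0.3, 0, 0, 0, 0, 0, -0.5, 0.25, 0, 0, 0, 0, 0, -0.5, 0.25, 0, 0, 0, 0, 0, -0.5, 0.2, 0, 0, 0, 0, 0, -0.5, 0.2, 0, 0])

```text
time: 9.25
ee_pos: [0.5387, 0.0773, 0.0302]
tool_rot: [0.118, -3.137, -0.0]
force: [-5.2, 0.2, 0.5]
finger_gap: 0.0003
```

Emit:
play_rows(targets=[0, 0, 0, 2, -0.3, 0, 0, 0, 0, 0, 1, 0, -3, 0, 0, 0, 0, 0, 0, -4.5, 0, 0, 0, 0, 0, 4, -2.5, 0, 0, 0, 0, 0, 4.8, 0, 0, 0, 0, 0, 0, 4.8, 0, 0, 0, 0, 0, 0, 4.8, 0, 0, 0, 0, 0, 0, 4.8, 0, 0, 0, 0, 0, 0, 3, 0, 0, 0, 0, 0, 0, 0, 0, 0])

```text
time: 10.25
ee_pos: [0.4903, 0.3395, 0.1306]
tool_rot: [-0.128, 3.136, 0.007]
force: [0.3, 0.1, -0.3]
finger_gap: 0.0005
```

```bash
python3 - <<'E'
from h import *
rep();d=get_image('top')
r=die(d,(240,380,192,300));print(fr(r[0]),r[1],np.degrees(r[2])-3.7);print(fr(r[3]))
E
```

```text
t 10.25 tcp s,q [-0.1901  0.2798] z 0.1306 yaw err deg 0.96 tilt z [ 0.002  0.004 -1.   ] F [ 0.3  0.1 -0.3] gap 0.0005
[-0.0846 -0.0179] (np.float32(0.15064275), np.float32(0.10475978)) -77.00788
[[-0.1526  0.0437]
 [-0.1187 -0.1031]
 [-0.0166 -0.0795]
 [-0.0505  0.0672]]
```

Emit:
play_rows(targets=[0, 0, 0.016, -1.1, -4.67, 0, 0, 0, 0, 0, -1.1, -4.67, 0, 0, 0, 0, 0, -1.1, -4.67, 0, 0, 0, 0, 0, -1.1, -4.67, 0, 0, 0, 0, 0, -1.1, -4.67, 0, 0, 0, 0, 0, -1.1, -4.67, 0, 0, 0, 0, 0, -1.1, -4.67, 0, 0, 0, 0, 0, -1.1, -4.67, 0, 0, 0, 0, 0, -1, -4.67, 0, 0, 0, 0, 0, 0, 0, 2, 0])

```text
time: 11.3
ee_pos: [0.6161, -0.0918, 0.1126]
tool_rot: [-0.073, 3.134, -0.009]
force: [0.3, -0.3, -0.6]
finger_gap: 0.0006
```

```bash
python3 -c "from h import *;rep()"
```

```text
t 11.3 tcp s,q [-0.0923 -0.1587] z 0.1126 yaw err deg -1.03 tilt z [ 0.007 -0.005 -1.   ] F [ 0.3 -0.3 -0.6] gap 0.0006
```

Emit:
play_rows(targets=[0, 0, 0, 0, 0, 3, 0, 0, 0, 0, 0, 0, 2.5, 0, 0, 0, 0, 0, 0, 1.7, 0, 0, 0, 0, 0, 0, 1, 0, 0, 0, 0, 0, 1, 0, 0, 0, 0, 0, 0, 1, 0, 0, 0, 0, 0, 0, 0, 0, 0, 0, 0, 0, 0, 0, 0, 0, 0, 0, 0, 0, 0, 0, 0, 0, 0, 0, 0, 0, 0, 0])

```text
time: 12.3
ee_pos: [0.613, -0.0611, 0.028]
tool_rot: [-0.091, 3.14, -0.0]
force: [-0.9, -0.1, -0.1]
finger_gap: 0.0004
```

```bash
python3 -c "from h import *;rep()"
```

```text
t 12.3 tcp s,q [-0.0935 -0.1279] z 0.028 yaw err deg -0.38 tilt z [ 0.001 -0.    -1.   ] F [-0.9 -0.1 -0.1] gap 0.0004
```

Emit:
play_rows(targets=[0, 0, 0, 0, 0.9, 0, 0, 0, 0, 0, 0, 0.5, 0, 0, 0, 0, 0, 0, 0.4, 0, 0, 0, 0, 0, 0, 0.4, 0, 0, 0, 0, 0, 0, 0.4, 0, 0, 0, 0, 0, 0, 0.4, 0, 0, 0, 0, 0, 0, 0.4, 0, 0, 0, 0, 0, 0, 0, 0, 0, 0, 0, 0, 0, -2, 0, 0, 0, 0, 0, 0, -3, 0, 0])

```text
time: 13.3
ee_pos: [0.6139, -0.0743, 0.0275]
tool_rot: [0.098, -3.14, -0.002]
force: [-0.2, -0.1, 0.2]
finger_gap: 0.0005
```

```bash
python3 - <<'E'
from h import *
rep();d=get_image('top')
r=die(d,(240,380,192,300));print(fr(r[0]),r[1],np.degrees(r[2])-3.7);print(fr(r[3]))
cv2.imwrite('pics/t4c.png',cv2.resize(d['image'][160:320,190:420,::-1],(690,480)))
E
```

```text
t 13.3 tcp s,q [-0.0934 -0.1411] z 0.0275 yaw err deg -0.12 tilt z [-0.     0.001 -1.   ] F [-0.2 -0.1  0.2] gap 0.0005
[-0.0822  0.0046] (np.float32(0.14084305), np.float32(0.103650264)) -79.50087
[[-0.146   0.0644]
 [-0.1204 -0.0741]
 [-0.0184 -0.0552]
 [-0.0441  0.0833]]
```

View pics/t4c.png

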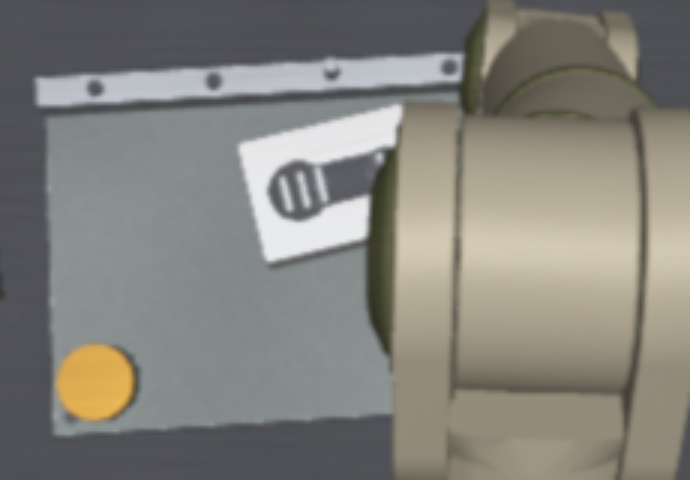

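Emit:
play_rows(targets=[0, 0, 0, 0, 0, -4.5, 0, 0, 0, 0, 0, 0, -4.5, 0, 0, 0, 0, 2.9, 3.5, 0, 4, 0, 0, 0, 2.9, 3.5, 0, 8, 0, 0, 0, 2.9, 3.5, 0, 8, 0, 0, 0, 3, 3.6, 0, 8, 0, 0, 0, 0, 0, 4, 8, 0, 0, 0, 0, 0, 3, 8, 0, 0, 0, 0, 0, 1.9, 8, 0, 0, 0, 0, 0, 0, 8])

```text
time: 14.35
ee_pos: [0.4874, 0.0576, 0.0267]
tool_rot: [0.093, -3.137, 0.001]
force: [0.5, 0.5, -0.7]
finger_gap: 0.06
```

```bash
python3 - <<'E'
from h import *
rep();print(np.round(get_state()['joint_positions'],2))
E
```

```text
t 14.35 tcp s,q [-0.2111 -0.0013] z 0.0267 yaw err deg -0.32 tilt z [-0.004 -0.001 -1.   ] F [ 0.5  0.5 -0.7] gap 0.06
[-0.26  0.65  0.04  2.27 -0.12  0.22  1.52]
```

Emit:
play_rows(targets=[0, 0, -0.005, -2.5, 0.1, 0, 8, 0, 0, 0, -2, 0, 0, 8, 0, 0, 0, -0.6, 0, 0, 8, 0, 0, 0, -0.5, 0, 0, 8, 0, 0, 0, -0.5, 0, 0, 8, 0, 0, 0, -0.5, 0, 0, 8, 0, 0, 0, -0.5, 0, 0, 8, 0, 0, 0, -0.5, 0, 0, 8, 0, 0, 0, -0.5, 0, 0, 8, 0, 0, 0, 0, 0, 0, 8])

```text
time: 15.35
ee_pos: [0.5664, 0.0642, 0.0286]
tool_rot: [0.103, -3.135, -0.001]
force: [-4.5, 2.8, 1.2]
finger_gap: 0.0803
```

```bash
python3 - <<'E'
from h import *
rep();d=get_image('top')
r=die(d,(240,380,192,300));print(fr(r[0]),r[1],np.degrees(r[2])-3.7);print(fr(r[3]))
E
```

```text
t 15.35 tcp s,q [-0.1319  0.0002] z 0.0286 yaw err deg 0.05 tilt z [-0.005  0.001 -1.   ] F [-4.5  2.8  1.2] gap 0.0803
[-0.181   0.0784] (np.float32(0.14327753), np.float32(0.030884134)) -82.10894
[[-0.2061  0.1472]
 [-0.1864  0.0053]
 [-0.1559  0.0095]
 [-0.1755  0.1514]]
```

Occluded; back off up and to the side for a clear look.

Emit:
play_rows(targets=[0, 0, 0, 2.5, 0, 0, 8, 0, 0, 0, 1, 0, -4.5, 8, 0, 0, 0, 0, 0, -4.8, 8, 0, 0, 0, 0, 4.8, 0, 8, 0, 0, 0, 0, 4.8, 0, 8, 0, 0, 0, 0, 4.8, 0, 8, 0, 0, 0, 0, 4.8, 0, 8, 0, 0, 0, 0, 4.8, 0, 8, 0, 0, 0, 0, 4, 0, 8, 0, 0, 0, 0, 0, 0, 8])

```text
time: 16.4
ee_pos: [0.5142, 0.3473, 0.1216]
tool_rot: [0.112, -3.139, -0.005]
force: [-0.1, 0.1, -0.4]
finger_gap: 0.08
```

```bash
python3 - <<'E'
from h import *
rep();d=get_image('top')
r=die(d,(240,380,192,300));print(fr(r[0]),r[1],np.degrees(r[2])-3.7);print(fr(r[3]))
cv2.imwrite('pics/t5c.png',cv2.resize(d['image'][160:320,190:420,::-1],(690,480)))
E
```

```text
t 16.4 tcp s,q [-0.1657  0.2861] z 0.1216 yaw err deg 0.38 tilt z [-0.001  0.003 -1.   ] F [-0.1  0.1 -0.4] gap 0.08
[-0.0678 -0.0055] (np.float32(0.15075335), np.float32(0.10428278)) -87.33644
[[-0.1234  0.0674]
 [-0.1164 -0.0832]
 [-0.0122 -0.0784]
 [-0.0192  0.0722]]
```

Emit:
play_rows(targets=[0, 0, 0.006, -0.95, -4.5, 0, 4, 0, 0, 0, -0.95, -4.5, 0, 0, 0, 0, 0, -0.95, -4.5, 0, 0, 0, 0, 0, -0.95, -4.5, 0, 0, 0, 0, 0, -0.95, -4.5, 0, 0, 0, 0, 0, -0.95, -4.5, 0, 0, 0, 0, 0, -0.95, -4.5, 0, 0, 0, 0, 0, -0.95, -4.5, 0, 0, 0, 0, 0, -0.95, -4.5, 0, 0, 0, 0, 0, 0, 0, 0, 0])

```text
time: 17.45
ee_pos: [0.625, -0.0693, 0.1221]
tool_rot: [-0.072, 3.14, -0.007]
force: [-0.5, 0.7, -0.6]
finger_gap: 0.0044
```

Emit:
play_rows(targets=[0, 0, 0, 0, 0, 3, 0, 0, 0, 0, 0, 0, 3, 0, 0, 0, 0, 0, 0, 2, 0, 0, 0, 0, 0, 0, 1.2, 0, 0, 0, 0, 0, 0, 0, 0, 0, 0, 0, 0, 0, 0, 0, 0, 0, 0, 0, 0, 0, 0, 0, 0, 0, 0, 0, 0, 0, 0, 0, 0, 0, 0, 0, 0, 0, 0, 0, 0, 0, 0, 0])

```text
time: 18.45
ee_pos: [0.6259, -0.059, 0.0301]
tool_rot: [-0.09, 3.14, -0.0]
force: [-0.1, -0.5, -0.2]
finger_gap: 0.0003
```

```bash
python3 -c "from h import *;rep()"
```

```text
t 18.45 tcp s,q [-0.0805 -0.1265] z 0.0301 yaw err deg -0.42 tilt z [ 0.001 -0.    -1.   ] F [-0.1 -0.5 -0.2] gap 0.0003
```

Emit:
play_rows(targets=[0, 0, 0, 0, 1, 0, 0, 0, 0, 0, 0, 0.9, 0, 0, 0, 0, 0, 0, 0.5, 0, 0, 0, 0, 0, 0, 0.4, 0, 0, 0, 0, 0, 0, 0.4, 0, 0, 0, 0, 0, 0, 0.4, 0, 0, 0, 0, 0, 0, 0, 0, 0, 0, 0, 0, 0, 0, 0, 0, 0, 0, 0, 0, 0, 0, 0, 0, 0, 0, 0, 0, 0, 0])

```text
time: 19.45
ee_pos: [0.6232, -0.0243, 0.0296]
tool_rot: [0.088, -3.14, 0.002]
force: [-0.4, -5.0, 1.0]
finger_gap: 0.0003
```

Emit:
play_rows(targets=[0, 0, 0, 0, -2, 0, 0, 0, 0, 0, 0, -1, -4, 0, 0, 0, 0, 0, 0, -5, 0, 0, 0, 0, 2.5, 3, 0, 0, 0, 0, 0, 3.5, 3.2, 0, 4, 0, 0, 0, 3.5, 3.2, 0, 8, 0, 0, 0, 3.5, 2.8, 0, 8, 0, 0, 0, 0, 0, 4, 8, 0, 0, 0, 0, 0, 4, 8, 0, 0, 0, 0, 0, 1, 8])

```text
time: 20.45
ee_pos: [0.4872, 0.0621, 0.0272]
tool_rot: [0.092, -3.137, -0.0]
force: [-1.0, -0.7, -0.0]
finger_gap: 0.044
```

```bash
python3 - <<'E'
from h import *
rep();d=get_image('side')
cv2.imwrite('pics/s6c.png',cv2.resize(d['image'][120:320,230:450,::-1],(660,600)))
E
```

```text
t 20.45 tcp s,q [-0.211   0.0033] z 0.0272 yaw err deg -0.35 tilt z [-0.003 -0.    -1.   ] F [-1.  -0.7 -0. ] gap 0.044
```

View pics/s6c.png

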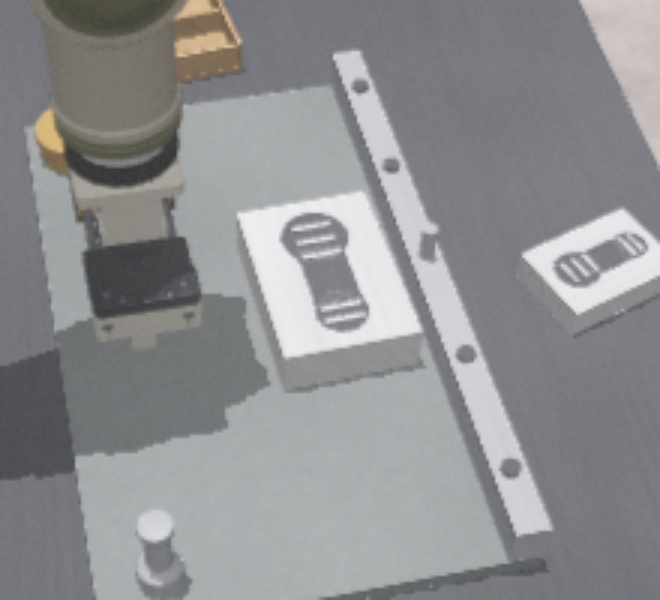

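The side view shows the die nearly parallel to the fence with a small gap. Its top corners are at crop pixels (237,213), (362,193), (420,333) and (285,357). The tin and punch are undisturbed.

```bash
python3 - <<'E'
from h import *
d=get_image('side')
c=np.array([[237,213],[362,193],[420,333],[285,357]])/3+[230,120]
w=fr(ray(d,c,.055));print(w,w.mean(0))
p=np.array([[360,86],[511,468],[391,165],[466,354]])/3+[230,120]
print('bolts',fr(ray(d,p,.05)))
E
```

```text
[[-0.1201  0.0691]
 [-0.0188  0.0704]
 [-0.0143 -0.0771]
 [-0.1149 -0.0786]] [-0.067025 -0.00405 ]
bolts [[ 0.0143  0.2014]
 [ 0.0141 -0.1991]
 [ 0.0141  0.1016]
 [ 0.0142 -0.0988]]
```

Emit:
play_rows(targets=[0, 0, 0, 0, 0, -4.5, 0, 0, 0, 0, 0, 0, -4.5, 0, 0, 0, 0, -3.3, -3.3, 0, 0, 0, 0, 0, -3.3, -3.3, 0, 0, 0, 0, 0, -3.3, -3.3, 0, 0, 0, 0, 0, -3.2, -3.3, 0, 0, 0, 0, 0, 0, 0, 4, 0, 0, 0, 0, 0, 0, 3.5, 0, 0, 0, 0, 0, 0, 1.3, 0, 0, 0, 0, 0, 0, 0, 0])

```text
time: 21.55
ee_pos: [0.6261, -0.063, 0.0314]
tool_rot: [0.089, -3.138, -0.0]
force: [-0.2, 0.5, 0.1]
finger_gap: 0.0006
```

```bash
python3 - <<'E'
from h import *
rep();get_image('side');rep()
E
```

```text
t 21.55 tcp s,q [-0.0805 -0.1306] z 0.0314 yaw err deg -0.44 tilt z [-0.002  0.    -1.   ] F [-0.2  0.5  0.1] gap 0.0006
t 21.6 tcp s,q [-0.0796 -0.1306] z 0.0327 yaw err deg -0.42 tilt z [-0. -0. -1.] F [0.1 0.4 0.6] gap 0.0002
```

Emit:
play_rows(targets=[0, 0, 0, 0, 1.2, 0.3, 0, 0, 0, 0, 0, 1.2, 0, 0, 0, 0, 0, 0, 0.6, 0, 0, 0, 0, 0, 0, 0.4, 0, 0, 0, 0, 0, 0, 0.4, 0, 0, 0, 0, 0, 0, 0.4, 0, 0, 0, 0, 0, 0, 0.3, 0, 0, 0, 0, 0, 0, 0, 0, 0, 0, 0, 0, 0, 0, 0, 0, 0, 0, 0, 0, 0, 0, 0])

```text
time: 22.6
ee_pos: [0.6243, -0.0205, 0.029]
tool_rot: [-0.087, 3.14, -0.004]
force: [-0.6, -6.6, 3.6]
finger_gap: 0.0006
```

Emit:
play_rows(targets=[0, 0, 0, 0, -2, 0, 0, 0, 0, 0, 0, -1, -4, 0, 0, 0, 0, 0, 0, -5, 0, 0, 0, 0, 2.5, 2.6, 0, 0, 0, 0, 0, 3.5, 3, 0, 4, 0, 0, 0, 3.5, 3, 0, 8, 0, 0, 0, 3.5, 2.8, 0, 8, 0, 0, 0, 0, 0, 4, 8, 0, 0, 0, 0, 0, 4, 8, 0, 0, 0, 0, 0, 1, 8])

```text
time: 23.6
ee_pos: [0.4883, 0.0585, 0.0262]
tool_rot: [0.091, -3.137, 0.001]
force: [-0.7, 0.0, 0.4]
finger_gap: 0.0439
```

```bash
python3 - <<'E'
from h import *
rep();d=get_image('side');I=d['image']
g=I.min(2).astype(int)
# white top-face: use polygon approx of brightest region inside bed
w0=proj(d,[[*(F-.07*n),.055]])[0];print('pred centre px',w0)
m=((g>195)*255).astype(np.uint8);m[:,:300]=m[:,:300]
M=np.zeros_like(m);M[170:260,300:375]=m[170:260,300:375]
L,lab,st,ce=cv2.connectedComponentsWithStats(M);k=1+st[1:,4].argmax();print(st[k])
c=max(cv2.findContours((lab==k).astype(np.uint8),0,1)[0],key=cv2.contourArea)
W=ray(d,c[:,0],.055);r=cv2.minAreaRect((fr(W)*1000).astype(np.float32));print(r);print(cv2.boxPoints(r))
cv2.imwrite('pics/s7c.png',cv2.resize(I[120:320,230:450,::-1],(660,600),interpolation=cv2.INTER_CUBIC))
E
```

```text
t 23.6 tcp s,q [-0.2101 -0.0004] z 0.0262 yaw err deg -0.39 tilt z [-0.003 -0.001 -1.   ] F [-0.7  0.   0.4] gap 0.0439
pred centre px [336.72649385 209.14624669]
[ 309  183   61   55 1558]
((-66.33924865722656, 1.0972518920898438), (104.01146697998047, 149.10618591308594), 1.3267745971679688)
[[-120.05728    74.426186]
 [-116.6048    -74.64002 ]
 [ -12.621216  -72.23168 ]
 [ -16.0737     76.834526]]
```

Emit:
play_rows(targets=[0, 0, -0.007, -3, 0, 0, 8, 0, 0, 0, -2.5, 0, 0, 8, 0, 0, 0, -1.6, 0, 0, 8, 0, 0, 0, -0.5, 0, 0, 8, 0, 0, 0, -0.5, 0, 0, 8, 0, 0, 0, -0.5, 0, 0, 8, 0, 0, 0, -0.4, 0, 0, 8, 0, 0, 0, -0.3, 0, 0, 8, 0, 0, 0, -0.2, 0, 0, 8, 0, 0, 0, -0.2, 0, 0, 8])

```text
time: 24.65
ee_pos: [0.58, 0.0638, 0.0288]
tool_rot: [0.101, -3.129, 0.001]
force: [-14.8, -0.5, 11.9]
finger_gap: 0.0799
```

```bash
python3 - <<'E'
from h import *
rep()
E
```

```text
t 24.65 tcp s,q [-0.1183 -0.0011] z 0.0288 yaw err deg -0.01 tilt z [-0.011 -0.001 -1.   ] F [-14.8  -0.5  11.9] gap 0.0799
```

Emit:
play_rows(targets=[0, 0, 0, -0.2, 0, 0, 8, 0, 0, 0, -0.2, 0, 0, 8, 0, 0, 0, -0.2, 0, 0, 8, 0, 0, 0, 0, 0, 0, 8, 0, 0, 0, 0, 0, 0, 8, 0, 0, 0, 0, 0, 0, 8, 0, 0, 0, 0, 0, 0, 8, 0, 0, 0, 0, 0, 0, 8, 0, 0, 0, 0, 0, 0, 8, 0, 0, 0, 0, 0, 0, 8])

```text
time: 25.65
ee_pos: [0.5841, 0.064, 0.0287]
tool_rot: [0.1, -3.126, 0.001]
force: [-18.2, -0.9, 14.0]
finger_gap: 0.0805
```

```bash
python3 - <<'E'
from h import *
rep();print(get_state()['ft_torque'].round(2))
E
```

```text
t 25.65 tcp s,q [-0.1142 -0.0012] z 0.0287 yaw err deg -0.02 tilt z [-0.014 -0.001 -1.   ] F [-18.2  -0.9  14. ] gap 0.0805
[-0.04  3.85 -0.02]
```

```bash
cat >> h.py <<'E'
def side(name=None):
    d=get_image('side');I=d['image'];m=((I.min(2)>195)*255).astype(np.uint8)
    M=np.zeros_like(m);M[170:260,300:382]=m[170:260,300:382]
    L,lab,st,ce=cv2.connectedComponentsWithStats(M);k=1+st[1:,4].argmax()
    c=max(cv2.findContours((lab==k).astype(np.uint8),0,1)[0],key=cv2.contourArea)
    r=cv2.minAreaRect((fr(ray(d,c[:,0],.055))*1000).astype(np.float32));print('side',r)
    if name: cv2.imwrite('pics/'+name,cv2.resize(I[150:270,270:430,::-1],(800,600),interpolation=cv2.INTER_CUBIC))
E
python3 -c "from h import *;side('s8.png')"
```

```text
side ((-15.503646850585938, 2.1339035034179688), (83.67994689941406, 227.46800231933594), 2.6739583015441895)
```

View pics/s8.png

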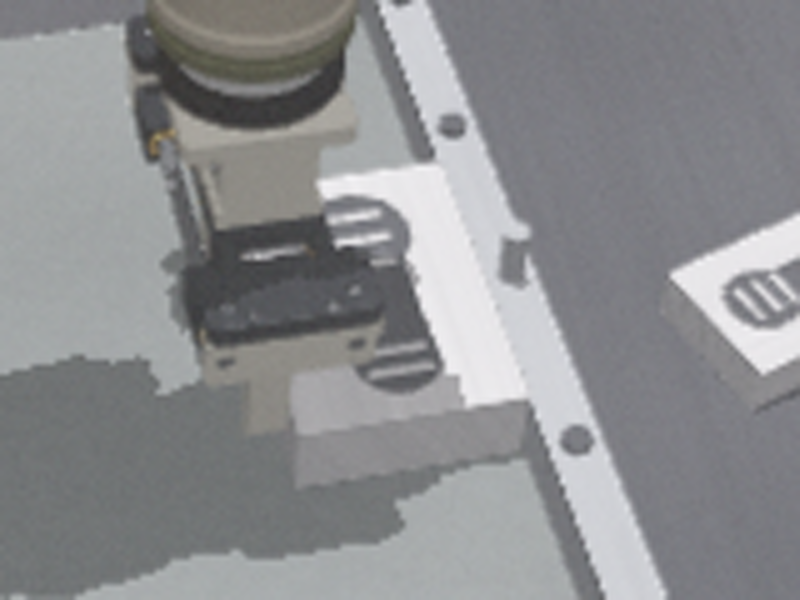

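The die now looks flush with the fence, its far edge running from (440,165) to (525,400). I'll press a little more, then back away and measure.

Emit:
play_rows(targets=[0, 0, 0, -0.2, 0, 0, 8, 0, 0, 0, -0.2, 0, 0, 8, 0, 0, 0, -0.2, 0, 0, 8, 0, 0, 0, 0, 0, 0, 8, 0, 0, 0, 0, 0, 0, 8, 0, 0, 0, 0, 0, 0, 8, 0, 0, 0, 0, 0, 0, 8, 0, 0, 0, 0, 0, 0, 8, 0, 0, 0, 0, 0, 0, 8, 0, 0, 0, 0, 0, 0, 8])

```text
time: 26.7
ee_pos: [0.5839, 0.0639, 0.0285]
tool_rot: [0.1, -3.115, 0.002]
force: [-34.9, 0.5, 28.5]
finger_gap: 0.0801
```

```bash
python3 - <<'E'
from h import *
rep()
E
```

```text
t 26.7 tcp s,q [-0.1144 -0.0012] z 0.0285 yaw err deg -0.01 tilt z [-0.025 -0.002 -1.   ] F [-34.9   0.5  28.5] gap 0.0801
```

It's seated: the force doubled with no travel. Backing away.

Emit:
play_rows(targets=[0, 0, 0, 0.5, 0, 0, 8, 0, 0, 0, 0.7, 0, 0, 8, 0, 0, 0, 1.5, 0, 0, 8, 0, 0, 0, 2.5, 0, 0, 8, 0, 0, 0, 0, 0, -4, 8, 0, 0, 0, 0, 0, -5, 8, 0, 0, 0, 0, 4.8, 0, 8, 0, 0, 0, 0, 4.8, 0, 8, 0, 0, 0, 0, 4.8, 0, 8, 0, 0, 0, 0, 4.8, 0, 8])

```text
time: 27.7
ee_pos: [0.5338, 0.255, 0.1195]
tool_rot: [-0.1, 3.139, 0.001]
force: [0.4, 0.3, -0.3]
finger_gap: 0.0804
```

Emit:
play_rows(targets=[0, 0, 0, 0, 4.8, -2, 8, 0, 0, 0, 0, 4.5, -2, 8, 0, 0, 0, 0, 3, 0, 8, 0, 0, 0, 0, 0, 0, 8, 0, 0, 0, 0, 0, 0, 8, 0, 0, 0, 0, 0, 0, 8, 0, 0, 0, 0, 0, 0, 8, 0, 0, 0, 0, 0, 0, 8, 0, 0, 0, 0, 0, 0, 8, 0, 0, 0, 0, 0, 0, 8])

```text
time: 28.7
ee_pos: [0.5266, 0.3739, 0.1579]
tool_rot: [0.1, -3.14, 0.0]
force: [-0.3, -0.2, 0.3]
finger_gap: 0.0802
```

```bash
python3 - <<'E'
from h import *
rep();d=get_image('top')
I=d['image'];cv2.imwrite('pics/t9.png',cv2.resize(I[165:285,225:385,::-1],(800,600),interpolation=cv2.INTER_CUBIC))
g=I.min(2)
# end edges of the die (q) and near edge (s), along lines in fence frame, sampled in the image
def samp(s,q,z=.055):
    P=F+np.outer(np.atleast_1d(s),n)+np.outer(np.atleast_1d(q),u);p=proj(d,np.c_[P,np.full(len(P),z)]).astype(np.float32)
    return cv2.remap(g.astype(np.float32),p[:,:1],p[:,1:],cv2.INTER_LINEAR)[:,0]
q=np.arange(-.1,.1,.0002);S=np.arange(-.14,-.08,.0002)
for s in(-.09,-.07,-.05,-.02):
    a=samp(np.full(q.shape,s),q)>185;i=np.where(a)[0];print('s',s,'ends',q[i[0]].round(4),q[i[-1]].round(4),'mid',(q[i[0]]+q[i[-1]]).round(4)/2)
for y in(-.065,-.045,.045,.065):
    a=samp(S,np.full(S.shape,y))>185;print('q',y,'near edge s',S[np.where(a)[0][0]].round(4))
side()
E
```

```text
t 28.7 tcp s,q [-0.1515  0.3119] z 0.1579 yaw err deg -0.06 tilt z [-0. -0. -1.] F [-0.3 -0.2  0.3] gap 0.0802
s -0.09 ends -0.0736 0.0768 mid 0.0016
s -0.07 ends -0.0736 0.0758 mid 0.0011
s -0.05 ends -0.073 0.0762 mid 0.0016
s -0.02 ends -0.074 0.0762 mid 0.0011
q -0.065 near edge s -0.105
q -0.045 near edge s -0.1044
q 0.045 near edge s -0.105
q 0.065 near edge s -0.1048
side ((-39.55000305175781, 4.150001525878906), (129.6999969482422, 225.3000030517578), 0.0)
```

View pics/t9.png

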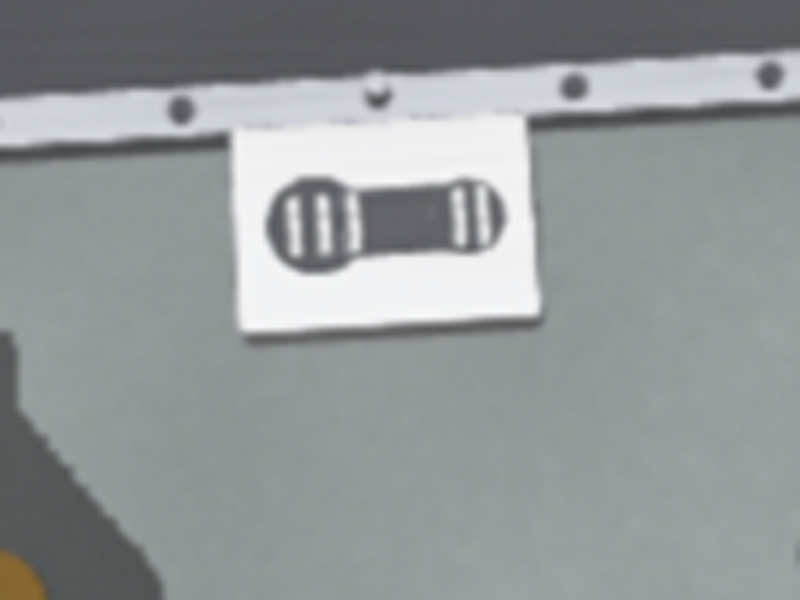

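```bash
python3 -c "
from bench import workorder
print(workorder.job_done())"
```

```text
the job is handed in; nothing more can be done
None
```

The die is in place: one long side lies flat against the fence with its middle opposite the index pin. I handed the job in at about 29 s.

- **How it was done:** I turned the die with closed-finger pushes on two corners, then a third push back on the first. I slid it along the fence direction with pushes on its short end and pressed it home squarely with both fingertips. Then I backed off to about 0.31 m along from the pin and 0.16 m up.
- **Flush:** In the final press, force rose from about 18 N to 35 N per axis with no travel. In the last top view, the near edge is 104.4–105.0 mm from the fence at all four points checked. The block is 105 mm wide, so it sits flush and parallel.
- **Centring:** The top view puts the die's middle about 1.3 mm off my estimate of the pin position, or about 2 mm against the fence bolts. The side view before the final press showed about 0 mm. These differ by roughly the 2 mm calibration error.
- **Failed check:** The last side-view measurement merged the die with the fence and was unusable, so the final position rests on the top view and the force reading.
- **Bystanders:** None of them appeared moved in the pictures I viewed, but I did not re-measure them at the end. The last close-up shows only part of the tin, and not the punch, bottle or tray.

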